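# Put a graded set of files back in its fitted tray

## Robot

A 6-joint arm with a two-finger parallel gripper is mounted at the origin on a cart in front of the work surface, level with it; the furniture and walls round the work are solid. World frame = base frame: x ahead of the robot, y to its left, z up, the work surface at z = 0. Lengths are in mm, angles in rad, forces in N, time in s.
With the tool pointing down it reaches from about 250 to 775 mm from the base axis. Payload 8.9 kg.
Tool frame: the origin (TCP) lies where the fingers leave the gripper's body, on its centre line; the fingertips stand 73 mm ahead of it and the grasp point (between the pads) lies 54 mm ahead of it; z points along the fingers, y is the line along which they close (so a half turn about z gives the same grasp; the last joint's range is limited). The gripper opens to 85 mm and grips with 20 to 120 N. Pads are 22 mm wide; open, the fingers measure 114 mm over their backs; the gripper's body (76 mm by 85 mm) begins 54 mm behind the grasp point. The pads swing forward as they close: fully open they stand 13 mm farther back than shut.
Start: joints at [1.169, 0.291, -0.153, 1.127, 0, 1.431], TCP at [136.381, 506.975, 303.905] pointing down, gripper open.
Joint ranges: [-2.52, 2.52], [-0.91, 1.74], [-1.3, 1.37], [-1.96, 2.02], [-1.52, 1.47], [-3.14, 3.14]. Speed limits (rad/s): [2.22, 2.22, 2.79, 3.14, 3.14, 3.14].

## Interface

Orientations are given as a unit quaternion [w, x, y, z].
In Python, from cell import env gives the robot as it stands. The module is installed in compiled form; this text tells all that it offers.
- The arm moves only by the tool apply_moves, never from a script. Its argument "commands" is a list that holds one entry, the list of rows, each a list of 7 numbers: the shift along the tool's x, y, z in a scale on which 1.0 is 500 mm, then the turn, a rotation vector about the tool's x, y, z in parts of the range, where 1.0 means 2 rad, then the finger opening in mm, from 0 to 85.4. A call has 1 to 8 rows; each row is the pose to reach, as a shift and turn from the pose commanded when the call began, along the tool's axes at that moment; what a row does not reach only later rows make up. A row lasts 1/12 s, in which the tool goes at most 41.7 mm and 7.16 degrees, less where a joint would pass 70% of its speed; a pose out of reach is approached as far as the arm can. A call with a gripper value outside its range is refused whole. The fingers move at their own pace and stop on an object; the grip force is fixed at half the most. Time passes only in rows, so rows that repeat a pose let the fingers close. It gives the time, the measured TCP pose, the force, the opening and the grip force at its end, in the units of the state.
- env.get_obs(): the state, without advancing time (a new reading comes with each control period).
- env.camera(name): name is "scene" or "side" or "wrist"; returns a dict with "color" (384x512x3 uint8, red, green, blue), "camera_matrix" (3x3 intrinsics, pixels), "k1" (the pictures are not rectified: a ray, as slopes to the right and down, at radius r is drawn at 1 + k1 r^2 times it, then the intrinsics apply), "eye" and "attitude" of the camera in the world; the wrist camera has in their place "hand_eye" (4x4, takes a point from camera to tool coordinates, whose origin is the TCP and whose axes are the flange's). Camera axes: x right, y down, z forward; pixel columns grow to the right and rows downward; lengths in mm; the calibration is good to about 2 mm. A picture is of the moment at which its call begins: read the wrist's pose just before it. There is no depth.
- env.close_job(): hands the job in; it is judged then, once.
The state is a dict: "time": time; "joint_pos": joint angles; "joint_vel": joint speeds; "joint_torque": joint torques, N m; "tcp_pos": TCP position; "orientation": TCP orientation; "wrist_force": force on the tool from outside, world axes, zero at the start; "wrist_torque": the same for the moment, N m; "finger_gap": finger opening in mm; "gripper_force": force on a finger pad.
Only numpy, scipy, OpenCV 4.12 (cv2) and the standard library are available. Lean on these libraries where they do the work, as an engineer would, in place of code of your own. Each camera call takes 0.05 s, during which the arm holds its last target. There are 200 camera calls.

## Task

Put the four loose hand files away in the file tray in order of length, so that each lies flat in the pocket made for its length, the longest file in the longest pocket and so on down to the shortest, every one with its handle at the tray's straight front side and the blade towards the stepped rear. The red screwdriver lying among the files does not belong in the tray: leave it where it is.

Things in the scene. Friction and masses are not known exactly. Their poses are not given: they have to be found in the camera images.
- file_233: hand file, pale wooden handle, the longest of the four, 233 mm over all. Origin mid-length on its underside; +y runs along it to the handle's end, -y to the blade's tip, z up. Handle: y = +10 to +115 mm, 26 mm wide (x), 29 mm high; steel blade up to 18 mm wide, 13 mm high. About 0.1 kg; grip the handle, e.g. at y = +30 mm
- file_211: hand file, pale wooden handle, the second longest, 211 mm over all. Origin mid-length on its underside; +y runs along it to the handle's end, -y to the blade's tip, z up. Handle: y = +10 to +104 mm, 28 mm wide (x), 30 mm high; steel blade up to 18 mm wide, 13 mm high. About 0.1 kg; grip the handle, e.g. at y = +30 mm
- file_188: hand file, dark brown wooden handle, the third longest, 188 mm over all. Origin mid-length on its underside; +y runs along it to the handle's end, -y to the blade's tip, z up. Handle: y = +10 to +93 mm, 25 mm wide (x), 26 mm high; steel blade up to 18 mm wide, 13 mm high. About 0.1 kg; grip the handle, e.g. at y = +30 mm
- file_167: hand file, pale wooden handle, the shortest, 167 mm over all. Origin mid-length on its underside; +y runs along it to the handle's end, -y to the blade's tip, z up. Handle: y = +10 to +82 mm, 28 mm wide (x), 31 mm high; steel blade up to 18 mm wide, 13 mm high. About 0.1 kg; grip the handle, e.g. at y = +30 mm
- pocket_1: longest pocket of the fixed dark wooden file tray, 250 x 48 mm inside; grey floor 4 mm above the bench, rails and dividers 9.5 mm above the floor. Origin: middle of its front end, on the floor; +x along the pocket to the rear, y across, z up. The 4 pockets lie 58 mm apart in order of length, level at the straight front, stepped at the rear (orange-brown wood blocks behind the short ones)
- pocket_2: second longest pocket of the fixed dark wooden file tray, 228 x 48 mm inside; grey floor 4 mm above the bench, rails and dividers 9.5 mm above the floor. Origin: middle of its front end, on the floor; +x along the pocket to the rear, y across, z up. The 4 pockets lie 58 mm apart in order of length, level at the straight front, stepped at the rear (orange-brown wood blocks behind the short ones)
- pocket_3: third longest pocket of the fixed dark wooden file tray, 205 x 48 mm inside; grey floor 4 mm above the bench, rails and dividers 9.5 mm above the floor. Origin: middle of its front end, on the floor; +x along the pocket to the rear, y across, z up. The 4 pockets lie 58 mm apart in order of length, level at the straight front, stepped at the rear (orange-brown wood blocks behind the short ones)
- pocket_4: shortest pocket of the fixed dark wooden file tray, 184 x 48 mm inside; grey floor 4 mm above the bench, rails and dividers 9.5 mm above the floor. Origin: middle of its front end, on the floor; +x along the pocket to the rear, y across, z up. The 4 pockets lie 58 mm apart in order of length, level at the straight front, stepped at the rear (orange-brown wood blocks behind the short ones)
- red_screwdriver: screwdriver with a red handle, 178 mm long, up to 26 mm thick, lying among the files; its origin is at the middle of its length on its underside, +y towards the end of the handle. A bystander: it stays where it lies

How it is judged (in metres and radians):
At the end, for the whole second after the job is handed in: Each file lies at rest in its own pocket: its middle within 13 mm of the pocket's middle lengthwise and within 14 mm of its centre line, its underside on the pocket floor (within 7 mm), level within 7 degrees and parallel to the pocket within 10 degrees, its handle at the front end (x of file_233 in the frame of pocket_1 between 0.112 and 0.138 m and y of file_233 in the frame of pocket_1 between -0.014 and 0.014 m and z of file_233 in the frame of pocket_1 between -0.004 and 0.007 m and y of pocket_1 in the frame of file_233 above 0.05 m and angle between file_233's own y axis and vertical between 1.44 and 1.7 rad and angle between the y axis of file_233 and the x axis of pocket_1, either way round below 0.17 rad and linear speed of each of file_233, file_211, file_188, file_167 below 0.02 m/s and x of file_211 in the frame of pocket_2 between 0.101 and 0.127 m and y of file_211 in the frame of pocket_2 between -0.014 and 0.014 m and z of file_211 in the frame of pocket_2 between -0.004 and 0.007 m and y of pocket_2 in the frame of file_211 above 0.05 m and angle between file_211's own y axis and vertical between 1.44 and 1.7 rad and angle between the y axis of file_211 and the x axis of pocket_2, either way round below 0.17 rad and x of file_188 in the frame of pocket_3 between 0.0895 and 0.1155 m and y of file_188 in the frame of pocket_3 between -0.014 and 0.014 m and z of file_188 in the frame of pocket_3 between -0.004 and 0.007 m and y of pocket_3 in the frame of file_188 above 0.05 m and angle between file_188's own y axis and vertical between 1.44 and 1.7 rad and angle between the y axis of file_188 and the x axis of pocket_3, either way round below 0.17 rad and x of file_167 in the frame of pocket_4 between 0.079 and 0.105 m and y of file_167 in the frame of pocket_4 between -0.014 and 0.014 m and z of file_167 in the frame of pocket_4 between -0.004 and 0.007 m and y of pocket_4 in the frame of file_167 above 0.05 m and angle between file_167's own y axis and vertical between 1.44 and 1.7 rad and angle between the y axis of file_167 and the x axis of pocket_4, either way round below 0.17 rad); the robot touches nothing.
It fails at once if the red screwdriver is shifted by more than 30 mm (distance of red_screwdriver from where it was at the start of the episode above 0.03 m).
It also fails if it takes over 102 s, if anything falls off the work surface, if the arm or the gripper's body presses on something with over 40 N, if the wrist force passes 120 N, or if a joint passes its speed limit or range.

## Working session

There is one attempt and no reset: what is moved stays moved. The work goes in short steps, Python scripts to look and compute and a tool call to move; the robot and the scene stay as the last step left them, time stands still between calls to the robot, and variables do not carry over. Pictures are saved under pics/ and viewed, at most 14 in all, crops included, and the job is handed in when it is done.

Besides the shell and the picture viewer there is one more tool, called after "Request:" by a JSON object that holds its "method" and its "body". apply_moves: Moves the arm, as the interface text tells. Its arguments: {"type":"object","properties":{"commands":{"type":"array","items":{"type":"array","items":{"type":"array","items":{"type":"number"}}}}},"required":["commands"]}

```bash
mkdir -p pics; python3 - <<'E'
from cell import env
import cv2
o=env.get_obs(); print(o)
for n in("scene","side","wrist"):
    c=env.camera(n); cv2.imwrite(f"pics/{n}0.png",c["color"][:,:,::-1]); print(n,{k:v for k,v in c.items() if k!="color"})
E
```

```text
{'time': 0.0, 'joint_pos': array([ 1.16869951e+00,  2.91281253e-01, -1.54068553e-01,  1.12667154e+00,
        1.95902563e-05,  1.43147991e+00]), 'joint_vel': array([ 0.00016025, -0.00074729, -0.00051749,  0.00014442, -0.00178172,
        0.00069608]), 'joint_torque': array([ 1.34747825e-03, -5.37147117e+01,  3.31363428e+01,  1.59838685e-02,
       -3.60815884e-04, -2.04101525e-06]), 'tcp_pos': array([136.25629143, 506.69314248, 303.35328555]), 'orientation': array([-1.73231354e-04,  1.31012469e-01,  9.91380531e-01, -5.87585036e-04]), 'wrist_force': array([0.16180728, 0.13468363, 0.82660103]), 'wrist_torque': array([-0.03761203,  0.00963533,  0.02075431]), 'gripper_force': 0.0, 'finger_gap': 85.5195130419741}
scene {'camera_matrix': array([[449.95459982,   0.        , 250.63887833],
       [  0.        , 449.95459982, 197.92922991],
       [  0.        ,   0.        ,   1.        ]]), 'k1': -0.12747668606058835, 'eye': array([-310.47341986,  713.24599934,  630.88865178]), 'attitude': array([ 0.20740652, -0.37412293,  0.78185344, -0.45356342])}
side {'camera_matrix': array([[406.186111
[... 160 characters left out ...]
653, 'eye': array([1216.47113358,   95.11131548,  897.77732362]), 'attitude': array([-0.22734981,  0.64911778,  0.68199406, -0.24868106])}
wrist {'camera_matrix': array([[289.55601722,   0.        , 255.2688797 ],
       [  0.        , 289.55601722, 191.04244556],
       [  0.        ,   0.        ,   1.        ]]), 'k1': -0.015724360792644346, 'hand_eye': array([[ 4.32134111e-04, -9.60075261e-01, -2.79741499e-01,
         7.07776650e+01],
       [ 9.99999887e-01,  4.69736668e-04, -6.73782478e-05,
        -1.10714332e+00],
       [ 1.96093029e-04, -2.79741439e-01,  9.60075356e-01,
        -6.96521085e+01],
       [ 0.00000000e+00,  0.00000000e+00,  0.00000000e+00,
         1.00000000e+00]])}
```

View pics/scene0.png

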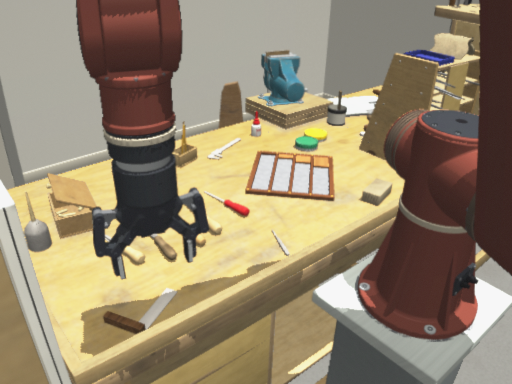

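View pics/side0.png

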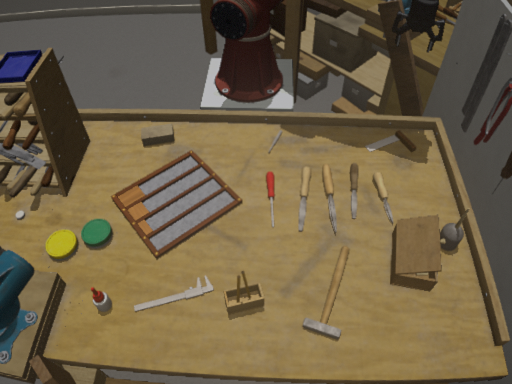

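View pics/wrist0.png

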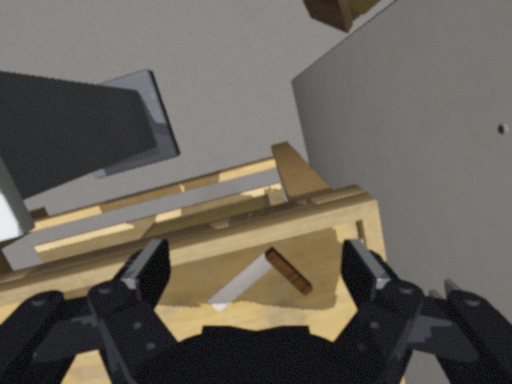

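The side view shows everything: the red screwdriver at (270,195), and files at (303,198), (330,197), (353,190, dark) and (383,197), with their handles towards the robot. The tray is centred near (177,200). Next I'll measure by colour masks and rays.

```bash
cat > h.py <<'E'
import numpy as np, cv2
from scipy.spatial.transform import Rotation as R
def rot(q): return R.from_quat([q[1],q[2],q[3],q[0]]).as_matrix()
def pose(c,o=None):
    if "eye" in c: return rot(c["attitude"]),c["eye"]
    Rt=rot(o["orientation"]); H=c["hand_eye"]
    return Rt@H[:3,:3], Rt@H[:3,3]+o["tcp_pos"]
def D(c): return np.array([c["k1"],0,0,0,0.])
def ray(c,uv,z,o=None):
    M,e=pose(c,o)
    p=cv2.undistortPoints(np.float64(uv).reshape(-1,1,2),c["camera_matrix"],D(c)).reshape(-1,2)
    d=np.c_[p,np.ones(len(p))]@M.T
    return e+d*((z-e[2])/d[:,2])[:,None]
def proj(c,P,o=None):
    M,e=pose(c,o)
    q=(np.float64(P).reshape(-1,3)-e)@M
    return cv2.projectPoints(q,np.zeros(3),np.zeros(3),c["camera_matrix"],D(c))[0].reshape(-1,2)
def ortho(c,x0,x1,y0,y1,s,z,o=None):
    "top view: row down = -x, col right = -y ; s px/mm"
    X,Y=np.meshgrid(np.arange(x1,x0,-1/s),np.arange(y1,y0,-1/s),indexing="ij")
    m=proj(c,np.c_[X.ravel(),Y.ravel(),np.full(X.size,z)],o).reshape(X.shape+(2,)).astype(np.float32)
    return cv2.remap(c["color"],m,None,cv2.INTER_LINEAR)
E
python3 - <<'E'
from cell import env
from h import *
c=env.camera("side")
print(ray(c,[(270,175),(272,225),(307,169),(300,230),(326,168),(334,232),(353,166),(353,217),(377,175),(391,222)],8).round())
print(ray(c,[(190,152),(240,203),(158,252),(113,197)],13).round())
x0,x1,y0,y1,s=250,700,-330,480,.98
im=ortho(c,x0,x1,y0,y1,s,8)
cv2.imwrite("pics/o1.png",im[:,:,::-1]); print(im.shape)
E
```

```text
[[457.  88.   8.]
 [628.  99.   8.]
 [429. 196.   8.]
 [640. 172.   8.]
 [422. 252.   8.]
 [643. 260.   8.]
 [411. 332.   8.]
 [594. 314.   8.]
 [443. 400.   8.]
 [606. 415.   8.]]
[[ 380. -156.   13.]
 [ 564.   10.   13.]
 [ 726. -184.   13.]
 [ 560. -348.   13.]]
(441, 794, 3)
```

View pics/o1.png

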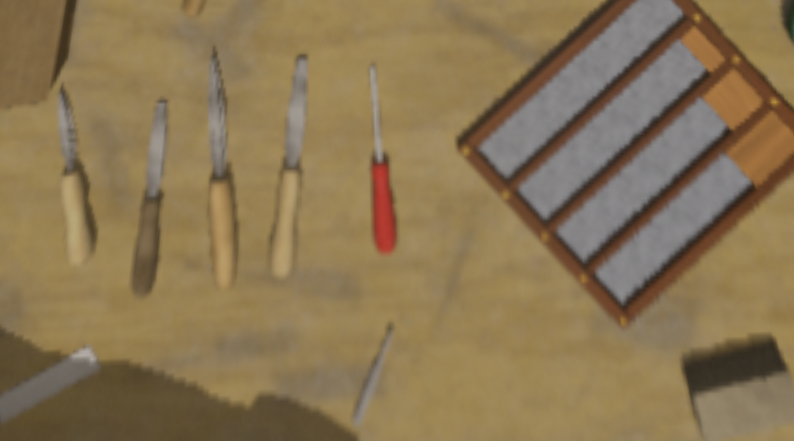

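The top view at z=8 shows, left to right, files of roughly 167, 188 (dark), 233 and 211 mm, then the screwdriver. The tray's straight front is its lower-left side (460,148)–(623,322), and the long pocket is at the top. Next I'll take a closer look with the wrist camera over the files, then over the tray.

```bash
cat >> h.py <<'E'
def rel(o,P,yaw):
    "shift and turn in tool axes to TCP P, pointing down, tool y at world angle yaw (deg)"
    Rt=rot(o["orientation"]); a=np.radians(yaw)
    y=np.array([np.cos(a),np.sin(a),0]); z=np.array([0,0,-1.]); T=np.c_[np.cross(y,z),y,z]
    return (Rt.T@(np.array(P)-o["tcp_pos"])).round(1), R.from_matrix(Rt.T@T).as_rotvec().round(4)
E
python3 -c "
from cell import env
from h import *
o=env.get_obs(); print(rel(o,(600,290,330),90))"
```

```text
(array([-504.1,  -88.9,  -26.5]), array([-8.000e-04, -2.000e-04, -2.628e-01]))
```

Careful with the scale: shifts go in shares of 500 mm and turns go in shares of 2 rad. That gives: -288 mm / 500 = -0.576, -252 mm / 500 = -0.504.

Request:
{"method": "apply_moves", "body": {"commands": [[[-0.072,-0.012,-0.004,0,0,0,45],[-0.144,-0.025,-0.008,0,0,0,45],[-0.216,-0.038,-0.012,0,0,0,45],[-0.288,-0.05,-0.016,0,0,0,45],[-0.36,-0.063,-0.02,0,0,0,45],[-0.432,-0.076,-0.024,0,0,0,45],[-0.504,-0.089,-0.026,0,0,0,45],[-0.576,-0.102,-0.03,0,0,0,45]]]}}

```text
time: 0.87
tcp_pos: [402.6, 381.8, 318.8]
orientation: [-0.0, 0.131, 0.991, -0.0]
wrist_force: [0.6, 0.2, -0.6]
finger_gap: 44.8
gripper_force: 0.0
```

Converted, -216 mm / 500 = -0.432, -180 mm / 500 = -0.36, -0.263 rad / 2 = -0.1315.

Request:
{"method": "apply_moves", "body": {"commands": [[[-0.072,-0.012,-0.004,0,0,-0.025,45],[-0.144,-0.025,-0.008,0,0,-0.05,45],[-0.216,-0.038,-0.012,0,0,-0.075,45],[-0.288,-0.05,-0.016,0,0,-0.1,45],[-0.36,-0.063,-0.02,0,0,-0.125,45],[-0.432,-0.076,-0.024,0,0,-0.1315,45],[-0.432,-0.076,-0.024,0,0,-0.1315,45],[-0.432,-0.076,-0.024,0,0,-0.1315,45]]]}}

```text
time: 1.53
tcp_pos: [601.4, 288.7, 329.7]
orientation: [-0.001, 0.001, 1.0, -0.0]
wrist_force: [-1.1, 0.4, 0.2]
finger_gap: 44.9
gripper_force: 0.0
```

```bash
python3 -c "
from cell import env
from h import *
o=env.get_obs(); c=env.camera('wrist'); cv2.imwrite('pics/w1.png',c['color'][:,:,::-1]); print(o['time'],o['tcp_pos'],o['joint_vel'].round(3))
im=ortho(c,330,700,60,480,1.6,8,o); cv2.imwrite('pics/w1o.png',im[:,:,::-1])
print(rel(o,(560,-60,300),41))"
```

```text
1.5333 [601.37676955 288.72241323 329.69740551] [ 0.041 -0.037 -0.044 -0.001  0.01   0.016]
(array([  40.4, -348.8,   29.9]), array([-0.0009, -0.0009,  0.8527]))
```

View pics/w1o.png

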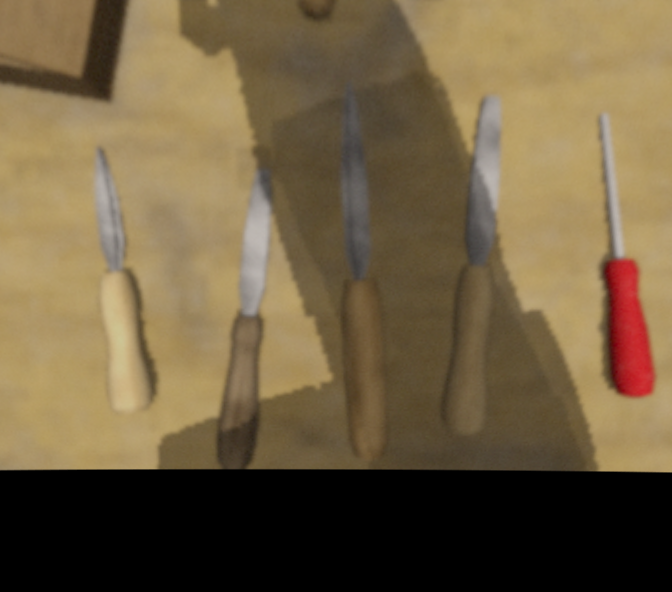

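All four lengths check out at z=8: 164, 187, 230 and 211 mm measured. Now the tray.

Converted, -288 mm / 500 = -0.576, -252 mm / 500 = -0.504, 0.4 rad / 2 = 0.2.

Request:
{"method": "apply_moves", "body": {"commands": [[[0,-0.072,0.004,0,0,0.025,45],[0,-0.144,0.008,0,0,0.05,45],[0,-0.216,0.012,0,0,0.075,45],[0,-0.288,0.016,0,0,0.1,45],[0,-0.36,0.02,0,0,0.125,45],[0,-0.432,0.024,0,0,0.15,45],[0,-0.504,0.028,0,0,0.175,45],[0,-0.576,0.032,0,0,0.2,45]]]}}

```text
time: 2.25
tcp_pos: [598.9, 1.8, 315.2]
orientation: [0.0, 0.199, 0.98, 0.0]
wrist_force: [0.1, 0.6, 0.9]
finger_gap: 44.8
gripper_force: 0.0
```

```bash
python3 -c "
from cell import env
from h import *
o=env.get_obs(); print(o['time'],o['tcp_pos'])
print(rel(o,(600,-220,310),41))"
```

```text
2.25 [598.86883682   1.83122972 315.22297352]
(array([ -87.6, -203.8,    5.2]), array([2.000e-04, 0.000e+00, 4.546e-01]))
```

Converted, -203 mm / 500 = -0.406, -170 mm / 500 = -0.34, 0.455 rad / 2 = 0.2275.

Request:
{"method": "apply_moves", "body": {"commands": [[[-0.028,-0.068,0.002,0,0,0.038,45],[-0.056,-0.136,0.004,0,0,0.076,45],[-0.086,-0.204,0.006,0,0,0.114,45],[-0.116,-0.272,0.008,0,0,0.152,45],[-0.146,-0.34,0.01,0,0,0.19,45],[-0.174,-0.406,0.01,0,0,0.2275,45],[-0.174,-0.406,0.01,0,0,0.2275,45]]]}}

```text
time: 2.83
tcp_pos: [600.4, -223.2, 309.6]
orientation: [0.0, 0.418, 0.908, -0.001]
wrist_force: [-0.8, -0.1, -0.3]
finger_gap: 44.9
gripper_force: 0.0
```

```bash
python3 -c "
from cell import env
from h import *
o=env.get_obs(); c=env.camera('wrist'); print(o['time'],o['tcp_pos'])
im=ortho(c,360,750,-370,30,1.5,13.5,o); cv2.imwrite('pics/w2o.png',im[:,:,::-1])"
```

```text
2.8333 [ 600.4232311  -223.24028618  309.64061936]
```

View pics/w2o.png

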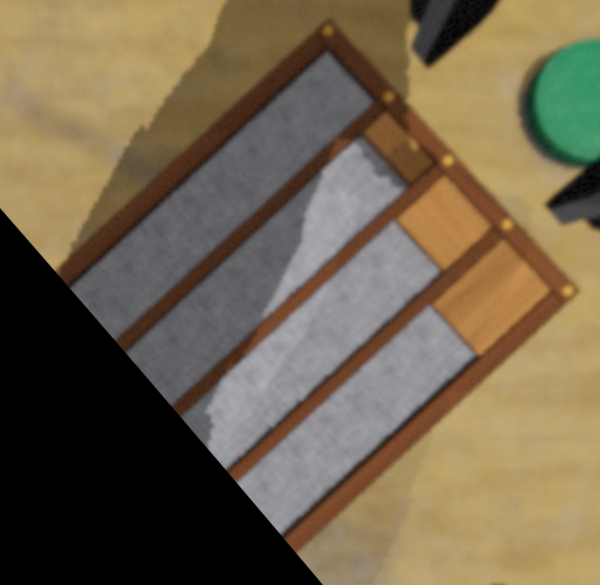

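The rear brass pins are at (328,30), (389,97), (447,160), (507,225) and (568,290), spaced 59 mm apart where 58 is expected. The front is cut off, so I'll shift back along tool x to see it.

Request:
{"method": "apply_moves", "body": {"commands": [[[0.06,0,0,0,0,0,45],[0.12,0,0,0,0,0,45],[0.18,0,0,0,0,0,45],[0.18,0,0,0,0,0,45],[0.18,0,0,0,0,0,45]]]}}

```text
time: 3.3
tcp_pos: [541.2, -148.1, 310.7]
orientation: [0.0, 0.413, 0.911, 0.0]
wrist_force: [0.6, -1.4, 0.5]
finger_gap: 44.7
gripper_force: 0.0
```

```bash
python3 -c "
from cell import env
from h import *
o=env.get_obs(); c=env.camera('wrist'); print(o['time'],o['tcp_pos'])
im=ortho(c,360,750,-370,30,1.5,13.5,o); cv2.imwrite('pics/w3o.png',im[:,:,::-1])"
```

```text
3.3 [ 541.17444457 -148.0737439   310.68910761]
```

View pics/w3o.png

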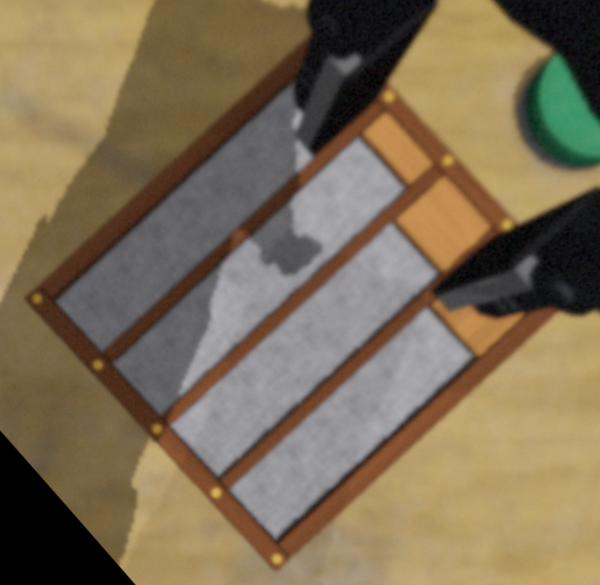

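Front pins: (38,299), (98,365), (157,429), (216,492), (277,560). With the rear pins they span 261–264 mm where 260 is expected. Now I'll compute the grasp and place poses.

```bash
cat > plan.py <<'E'
from h import *
u=np.array([177.3,-192.]);u/=np.hypot(*u); v=np.array([-u[1],u[0]]); T0=np.array([553,-171.2])-125*u
pk={233:(125,87),211:(114,29),188:(102.5,-29),167:(92,-87)}
px={167:((100,149),(132,410)),188:((264,170),(234,467)),233:((350,90),(370,458)),211:((490,97),(465,433))}
eye=np.array([530,288,397.])
pick={};place={}
for L,(t,e) in px.items():
    f=lambda p,z:(lambda q:q+(eye[:2]-q)*(z-8)/(eye[2]-8))(np.array([700-p[1]/1.6,480-p[0]/1.6]))
    a,b=f(t,6),f(e,14); h=(b-a)/np.hypot(*(b-a)); m=(a+b)/2
    pick[L]=((m+30*h).round(1),round(np.degrees(np.arctan2(h[1],h[0]))%360-90,1))
    k=pk[L]; place[L]=((T0+(k[0]-30)*u+k[1]*v).round(1),42.7)
    if __name__=="__main__": print(L,np.hypot(*(b-a)).round(1),m.round(1),pick[L],place[L])
E
python3 plan.py; python3 -c "
from cell import env
from plan import *
o=env.get_obs()
p,y=pick[211]; print(rel(o,(*p,170),y))"
```

```text
167 163.7 [526.2 407. ] (array([496.5, 402.9]), np.float64(97.8)) (array([ 446.3, -183.9]), 42.7)
188 184.9 [502.  324.1] (array([472.2, 327. ]), np.float64(84.4)) (array([ 496.1, -152.3]), 42.7)
233 229.1 [529.9 255.2] (array([500. , 253.7]), np.float64(92.9)) (array([596.6, -90.1]), 42.7)
211 209.8 [535.4 182. ] (array([505.5, 184.6]), np.float64(85.2)) (array([ 546.5, -121.4]), 42.7)
(array([275.4, 192.2, 140.5]), array([ 2.000e-04,  1.200e-03, -7.682e-01]))
```

Converted, 240 mm / 500 = 0.48, 210 mm / 500 = 0.42, -0.768 rad / 2 = -0.384.

Request:
{"method": "apply_moves", "body": {"commands": [[[0.06,0.042,0.02,0,0,-0.045,45],[0.12,0.084,0.04,0,0,-0.095,45],[0.18,0.126,0.06,0,0,-0.145,45],[0.24,0.168,0.08,0,0,-0.195,45],[0.3,0.21,0.1,0,0,-0.24,45],[0.36,0.252,0.12,0,0,-0.29,45],[0.42,0.294,0.14,0,0,-0.335,45],[0.48,0.336,0.16,0,0,-0.384,45]]]}}

```text
time: 4.02
tcp_pos: [511.6, 142.5, 229.6]
orientation: [0.0, 0.041, 0.999, 0.0]
wrist_force: [-0.1, -0.3, 0.4]
finger_gap: 44.9
gripper_force: 0.0
```

```bash
python3 -c "
from cell import env
from plan import *
o=env.get_obs(); print(o['tcp_pos'])
p,y=pick[211]; print(rel(o,(*p,140),y))"
```

```text
[511.57137609 142.52893279 229.56254047]
(array([ 9.6, 41.4, 89.6]), array([0.0002, 0.0009, 0.0019]))
```

Converted, 80 mm / 500 = 0.16, 55 mm / 500 = 0.11.

Request:
{"method": "apply_moves", "body": {"commands": [[[0.018,0.076,0.05,0,0,0,48],[0.018,0.076,0.11,0,0,0,48],[0.018,0.076,0.16,0,0,0,48],[0.018,0.076,0.16,0,0,0,48],[0.018,0.076,0.16,0,0,0,48]]]}}

```text
time: 4.43
tcp_pos: [505.3, 179.3, 149.3]
orientation: [-0.001, 0.043, 0.999, -0.0]
wrist_force: [0.2, 0.3, 0.1]
finger_gap: 47.7
gripper_force: 0.0
```

```bash
python3 -c "
from cell import env
from plan import *
o=env.get_obs(); print(o['tcp_pos'])
c=env.camera('wrist'); cv2.imwrite('pics/w4.png',c['color'][:,:,::-1])
p,y=pick[211]; print(rel(o,(*p,80),y))"
```

```text
[505.3104575  179.27001216 149.31006568]
(array([ 0.1,  5.4, 69.3]), array([-0.0007, -0.0022, -0.0024]))
```

View pics/w4.png

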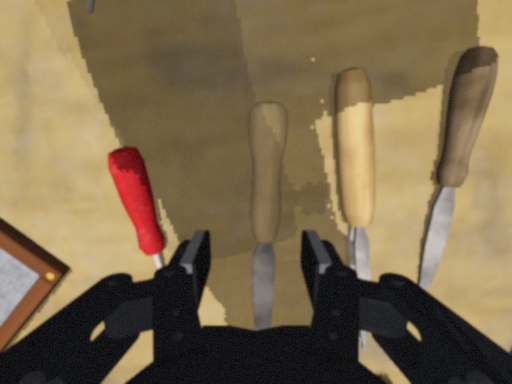

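The handle is at column 265 against a finger midpoint of 256, which matches the 5 mm correction still to come. Descending now.

Converted, 70 mm / 500 = 0.14, 60 mm / 500 = 0.12.

Request:
{"method": "apply_moves", "body": {"commands": [[[0,0.011,0.04,0,0,0,48],[0,0.011,0.08,0,0,0,48],[0,0.011,0.12,0,0,0,48],[0,0.011,0.14,0,0,0,48],[0,0.011,0.14,0,0,0,48],[0,0.011,0.14,0,0,0,48]]]}}

```text
time: 4.98
tcp_pos: [506.9, 184.4, 81.0]
orientation: [0.001, 0.044, 0.999, 0.0]
wrist_force: [0.2, 0.7, -0.2]
finger_gap: 48.1
gripper_force: 0.0
```

Request:
{"method": "apply_moves", "body": {"commands": [[[0,0,0,0,0,0,10],[0,0,0,0,0,0,10],[0,0,0,0,0,0,10],[0,0,0,0,0,0,10],[0,0,0,0,0,0,10],[0,0,0,0,0,0,10]]]}}

```text
time: 5.48
tcp_pos: [507.2, 184.8, 81.7]
orientation: [0.001, 0.043, 0.999, 0.0]
wrist_force: [-1.7, -0.9, 9.3]
finger_gap: 20.3
gripper_force: 58.4
```

```bash
python3 -c "
from cell import env
from plan import *
o=env.get_obs(); print(o['tcp_pos'],o['finger_gap'],o['gripper_force'],o['wrist_force'])
p,y=place[211]; print(rel(o,(*p,150),y))"
```

```text
[507.22392634 184.82665983  81.68527954] 20.338197536843275 58.35585394181919 [-1.74122799 -0.94518065  9.2736487 ]
(array([ -65.9, -301.6,  -68.4]), array([0.0018, 0.0024, 0.7387]))
```

Converted, -90 mm / 500 = -0.18, -80 mm / 500 = -0.16.

Request:
{"method": "apply_moves", "body": {"commands": [[[0,0,-0.03,0,0,0,10],[0,0,-0.07,0,0,0,10],[0,0,-0.12,0,0,0,10],[0,0,-0.16,0,0,0,10],[0,0,-0.18,0,0,0,10],[0,0,-0.18,0,0,0,10]]]}}

```text
time: 5.98
tcp_pos: [507.5, 184.9, 172.5]
orientation: [0.002, 0.043, 0.999, 0.001]
wrist_force: [0.9, 1.1, -1.4]
finger_gap: 20.2
gripper_force: 58.9
```

```bash
python3 -c "
from cell import env
from plan import *
o=env.get_obs(); print(o['tcp_pos'],o['finger_gap'],o['gripper_force'],o['wrist_force'])
c=env.camera('side'); a=cv2.resize(c['color'][100:260,220:420,::-1],None,fx=2.2,fy=2.2); 
d=env.camera('wrist'); b=cv2.resize(d['color'][:,100:400,::-1],(275,352)); cv2.imwrite('pics/g1.png',np.hstack([a,b]))
p,y=place[211]; print(rel(o,(*p,170),y))"
```

```text
[507.54814803 184.93234721 172.51154376] 20.24675572193028 58.872170500991956 [ 0.88589103  1.11638805 -1.42438939]
(array([ -65.3, -301.8,    2.4]), array([0.003 , 0.0038, 0.7388]))
```

View pics/g1.png

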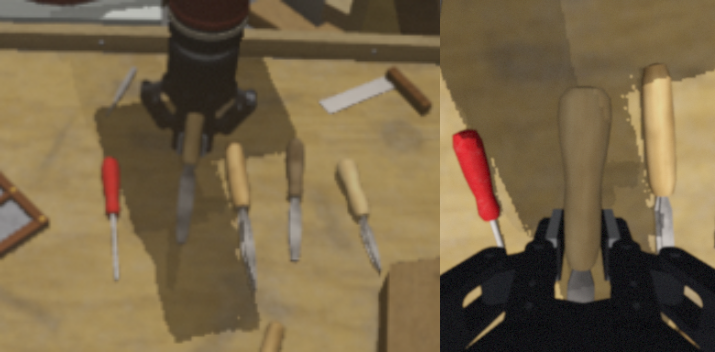

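The file is held, with its tip at about (302,209) in the side image and its handle end at about (258,96) in the wrist image. I'll check those against the expected positions.

```bash
python3 -c "
from cell import env
from plan import *
o=env.get_obs(); s=env.camera('side'); w=env.camera('wrist')
h=-np.array([1,-.075*1.0]);h=np.array([-.9965,.0835]); g=o['tcp_pos'][:2]
print(proj(s,[*(g-135.5*h),97]),proj(w,[*(g+75.5*h),106],o), proj(s,[*(g-125.5*h),97]),proj(w,[*(g+85.5*h),106],o))"
```

```text
[[303.43587431 210.2540527 ]] [[257.35791317  96.02995409]] [[303.69188917 206.93311809]] [[257.33943891  71.61153286]]
```

Converted, -300 mm / 500 = -0.6, -265 mm / 500 = -0.53, 0.739 rad / 2 = 0.3695.

Request:
{"method": "apply_moves", "body": {"commands": [[[-0.016,-0.074,0,0,0,0.045,10],[-0.032,-0.15,0,0,0,0.09,10],[-0.048,-0.226,0,0,0,0.14,10],[-0.064,-0.302,0,0,0,0.185,10],[-0.082,-0.378,0,0,0,0.23,10],[-0.098,-0.454,0,0,0,0.275,10],[-0.114,-0.53,0,0,0,0.325,10],[-0.13,-0.6,0,0,0,0.3695,10]]]}}

```text
time: 6.85
tcp_pos: [544.1, -122.0, 168.6]
orientation: [-0.001, 0.404, 0.915, -0.0]
wrist_force: [1.2, 0.1, -2.3]
finger_gap: 20.7
gripper_force: 59.0
```

```bash
python3 -c "
from cell import env
from plan import *
o=env.get_obs(); print(o['tcp_pos'])
p,y=place[211]; print(rel(o,(*p,120),y))"
```

```text
[ 544.06394161 -122.01066968  168.56672854]
(array([-1.3,  2.3, 48.6]), array([-0.0011, -0.0017, -0.0058]))
```

The in-hand pose matches the prediction to a pixel or two. Lowering into pocket 2.

Converted, 49 mm / 500 = 0.098, 40 mm / 500 = 0.08, -0.006 rad / 2 = -0.003.

Request:
{"method": "apply_moves", "body": {"commands": [[[-0.002,0.004,0.04,0,0,-0.003,10],[-0.002,0.004,0.08,0,0,-0.003,10],[-0.002,0.004,0.098,0,0,-0.003,10],[-0.002,0.004,0.098,0,0,-0.003,10],[-0.002,0.004,0.098,0,0,-0.003,10]]]}}

```text
time: 7.27
tcp_pos: [546.3, -118.7, 120.2]
orientation: [-0.001, 0.398, 0.917, -0.0]
wrist_force: [0.5, 0.7, -1.6]
finger_gap: 20.3
gripper_force: 59.0
```

```bash
python3 -c "
from cell import env
from plan import *
o=env.get_obs(); print(o['tcp_pos'])
p,y=place[211]; print(rel(o,(*p,87),y))
c=env.camera('side'); cv2.imwrite('pics/p1.png',cv2.resize(c['color'][130:270,90:290,::-1],None,fx=3,fy=3))"
```

```text
[ 546.33569701 -118.70198762  120.22899614]
(array([-2.1, -1.7, 33.2]), array([-0.001 , -0.002 ,  0.0063]))
```

View pics/p1.png

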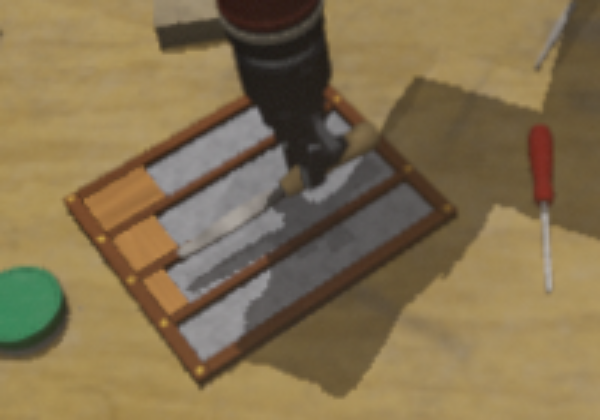

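The file hangs above pocket 2 (tip at 180,255), parallel to the dividers. Lowering and releasing.

Converted, 33 mm / 500 = 0.066, 24 mm / 500 = 0.048, 0.005 rad / 2 = 0.0025.

Request:
{"method": "apply_moves", "body": {"commands": [[[-0.003,-0.003,0.024,0,0,0.0025,10],[-0.003,-0.003,0.048,0,0,0.0025,10],[-0.003,-0.003,0.066,0,0,0.0025,10],[-0.003,-0.003,0.066,0,0,0.0025,10],[-0.003,-0.003,0.066,0,0,0.0025,10]]]}}

```text
time: 7.73
tcp_pos: [547.0, -121.1, 88.2]
orientation: [-0.0, 0.401, 0.916, 0.0]
wrist_force: [0.4, 0.2, -0.4]
finger_gap: 20.4
gripper_force: 59.0
```

Converted, -95 mm / 500 = -0.19, -60 mm / 500 = -0.12.

Request:
{"method": "apply_moves", "body": {"commands": [[[0,0,0,0,0,0,42],[0,0,0,0,0,0,42],[0,0,0,0,0,0,42],[0,0,-0.04,0,0,0,42],[0,0,-0.12,0,0,0,45],[0,0,-0.19,0,0,0,45],[0,0,-0.19,0,0,0,45]]]}}

```text
time: 8.32
tcp_pos: [550.1, -122.5, 189.8]
orientation: [0.005, 0.401, 0.916, 0.0]
wrist_force: [2.0, -1.1, 0.8]
finger_gap: 45.0
gripper_force: 0.0
```

```bash
python3 -c "
from cell import env
from plan import *
o=env.get_obs(); print(o['tcp_pos'])
c=env.camera('wrist'); cv2.imwrite('pics/p2.png',c['color'][:,:,::-1])
p,y=pick[233]; print(rel(o,(*p,150),y))"
```

```text
[ 550.14117319 -122.49736759  189.84475858]
(array([310.6, 218.4,  38.1]), array([ 4.000e-04,  1.050e-02, -8.753e-01]))
```

View pics/p2.png

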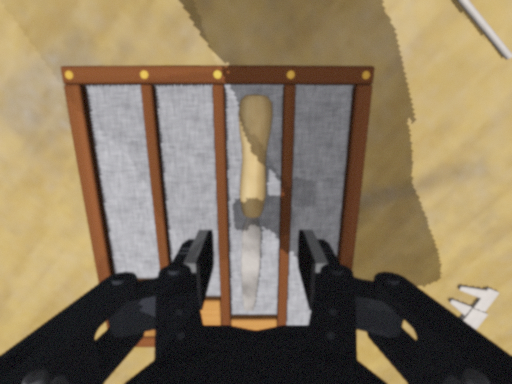

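File 211 lies centred in its pocket. Next is 233.

Converted, 248 mm / 500 = 0.496, 217 mm / 500 = 0.434, -0.875 rad / 2 = -0.4375.

Request:
{"method": "apply_moves", "body": {"commands": [[[0.062,0.044,0,0,0,-0.055,48],[0.124,0.088,0,0,0,-0.11,48],[0.186,0.132,0,0,0,-0.165,48],[0.248,0.176,0,0,0,-0.22,48],[0.31,0.22,0,0,0,-0.275,48],[0.372,0.264,0,0,0,-0.33,48],[0.434,0.306,0,0,0,-0.385,48],[0.496,0.35,0,0,0,-0.4375,48]]]}}

```text
time: 9.03
tcp_pos: [506.1, 181.1, 182.4]
orientation: [-0.0, -0.028, 1.0, -0.0]
wrist_force: [1.1, 0.2, -0.4]
finger_gap: 47.8
gripper_force: 0.0
```

```bash
python3 -c "
from cell import env
from plan import *
o=env.get_obs(); print(o['tcp_pos'])
p,y=pick[233]; print(rel(o,(*p,140),y))"
```

```text
[506.11299024 181.10218091 182.39357002]
(array([ 2. , 72.8, 42.4]), array([-0.0002, -0.0008,  0.005 ]))
```

Converted, 70 mm / 500 = 0.14, 67 mm / 500 = 0.134.

Request:
{"method": "apply_moves", "body": {"commands": [[[0.002,0.068,0.03,0,0,0,48],[0.004,0.134,0.06,0,0,0,48],[0.004,0.14,0.08,0,0,0,48],[0.004,0.14,0.084,0,0,0,48],[0.004,0.14,0.084,0,0,0,48],[0.004,0.14,0.084,0,0,0,48]]]}}

```text
time: 9.53
tcp_pos: [501.7, 248.3, 141.0]
orientation: [-0.0, -0.025, 1.0, -0.0]
wrist_force: [0.2, -0.6, -0.1]
finger_gap: 48.0
gripper_force: 0.0
```

```bash
python3 -c "
from cell import env
from plan import *
o=env.get_obs(); print(o['tcp_pos'])
p,y=pick[233]; print(rel(o,(*p,81),y))"
```

```text
[501.70474769 248.25948352 140.97558164]
(array([ 1.4,  5.5, 60. ]), array([-0.0005, -0.0004, -0.0014]))
```

Converted, 60 mm / 500 = 0.12, 5.5 mm / 500 = 0.011.

Request:
{"method": "apply_moves", "body": {"commands": [[[0.002,0.011,0.04,0,0,0,48],[0.002,0.011,0.08,0,0,0,48],[0.002,0.011,0.11,0,0,0,48],[0.002,0.011,0.12,0,0,0,48],[0.002,0.011,0.12,0,0,0,48],[0.002,0.011,0.12,0,0,0,48]]]}}

```text
time: 10.03
tcp_pos: [501.0, 254.1, 81.8]
orientation: [0.0, -0.024, 1.0, 0.0]
wrist_force: [0.2, -0.0, -1.2]
finger_gap: 47.9
gripper_force: 0.0
```

Request:
{"method": "apply_moves", "body": {"commands": [[[0,0,0,0,0,0,10],[0,0,0,0,0,0,10],[0,0,0,0,0,0,10],[0,0,0,0,0,0,10],[0,0,0,0,0,0,10],[0,0,0,0,0,0,10]]]}}

```text
time: 10.53
tcp_pos: [501.2, 254.9, 82.2]
orientation: [0.001, -0.025, 1.0, 0.0]
wrist_force: [-0.6, -1.8, 7.2]
finger_gap: 22.4
gripper_force: 59.7
```

```bash
python3 -c "
from cell import env
from plan import *
o=env.get_obs(); print(o['tcp_pos'],o['finger_gap'],o['gripper_force'],o['wrist_force'])
p,y=place[233]; print(rel(o,(*p,170),y))"
```

```text
[501.20768732 254.87559433  82.15745782] 22.372516567656817 59.65423075016588 [-0.58165652 -1.76086567  7.19988798]
(array([ -78.2, -349.3,  -87.7]), array([0.0011, 0.002 , 0.8757]))
```

Lift 90, then transfer in two calls.

Converted, -88 mm / 500 = -0.176, -70 mm / 500 = -0.14.

Request:
{"method": "apply_moves", "body": {"commands": [[[0,0,-0.03,0,0,0,10],[0,0,-0.08,0,0,0,10],[0,0,-0.14,0,0,0,10],[0,0,-0.176,0,0,0,10],[0,0,-0.176,0,0,0,10]]]}}

```text
time: 10.95
tcp_pos: [502.4, 255.6, 173.2]
orientation: [0.003, -0.025, 1.0, 0.001]
wrist_force: [0.9, 1.3, -0.4]
finger_gap: 22.4
gripper_force: 59.0
```

Converted, -303 mm / 500 = -0.606, -265 mm / 500 = -0.53, 0.8 rad / 2 = 0.4.

Request:
{"method": "apply_moves", "body": {"commands": [[[-0.016,-0.074,0,0,0,0.05,10],[-0.032,-0.15,0,0,0,0.1,10],[-0.05,-0.226,0,0,0,0.15,10],[-0.068,-0.302,0,0,0,0.2,10],[-0.084,-0.378,0,0,0,0.25,10],[-0.1,-0.454,0,0,0,0.3,10],[-0.118,-0.53,0,0,0,0.35,10],[-0.134,-0.606,0,0,0,0.4,10]]]}}

```text
time: 11.62
tcp_pos: [582.4, -46.4, 168.2]
orientation: [-0.0, 0.368, 0.93, -0.0]
wrist_force: [0.7, 0.0, -1.9]
finger_gap: 22.2
gripper_force: 59.1
```

```bash
python3 -c "
from cell import env
from plan import *
o=env.get_obs(); print(o['tcp_pos'],o['finger_gap'])
p,y=place[233]; print(rel(o,(*p,120),y))"
```

```text
[582.36563993 -46.36132083 168.24751796] 22.24987197916059
(array([-40.4, -22.1,  48.2]), array([-0.0003, -0.0005,  0.0708]))
```

Converted, 48 mm / 500 = 0.096, 40 mm / 500 = 0.08, 0.07 rad / 2 = 0.035.

Request:
{"method": "apply_moves", "body": {"commands": [[[-0.04,-0.022,0.02,0,0,0.035,10],[-0.078,-0.042,0.05,0,0,0.035,10],[-0.078,-0.042,0.08,0,0,0.035,10],[-0.078,-0.042,0.096,0,0,0.035,10],[-0.078,-0.042,0.096,0,0,0.035,10],[-0.078,-0.042,0.096,0,0,0.035,10]]]}}

```text
time: 12.12
tcp_pos: [596.0, -85.7, 120.4]
orientation: [-0.001, 0.398, 0.917, -0.0]
wrist_force: [-0.3, 0.1, -0.9]
finger_gap: 22.0
gripper_force: 59.1
```

```bash
python3 -c "
from cell import env
from plan import *
o=env.get_obs(); print(o['tcp_pos'],o['finger_gap'])
p,y=place[233]; print(rel(o,(*p,87.5),y))"
```

```text
[595.98250062 -85.67221804 120.41839858] 21.96228251638956
(array([-3.7, -2.5, 32.9]), array([-0.0008, -0.0016,  0.0065]))
```

Converted, 32.5 mm / 500 = 0.065, -2.5 mm / 500 = -0.005, 0.006 rad / 2 = 0.003.

Request:
{"method": "apply_moves", "body": {"commands": [[[-0.006,-0.005,0.024,0,0,0.003,10],[-0.006,-0.005,0.048,0,0,0.003,10],[-0.006,-0.005,0.065,0,0,0.003,10],[-0.006,-0.005,0.065,0,0,0.003,10],[-0.006,-0.005,0.065,0,0,0.003,10]]]}}

```text
time: 12.53
tcp_pos: [596.7, -90.0, 88.2]
orientation: [-0.0, 0.401, 0.916, -0.0]
wrist_force: [-0.1, -0.0, -0.4]
finger_gap: 21.9
gripper_force: 59.1
```

Request:
{"method": "apply_moves", "body": {"commands": [[[0,0,0,0,0,0,42],[0,0,0,0,0,0,42],[0,0,0,0,0,0,42],[0,0,-0.04,0,0,0,42],[0,0,-0.12,0,0,0,45],[0,0,-0.19,0,0,0,45],[0,0,-0.19,0,0,0,45]]]}}

```text
time: 13.12
tcp_pos: [600.3, -91.2, 190.8]
orientation: [0.005, 0.401, 0.916, 0.001]
wrist_force: [2.1, 0.5, 0.4]
finger_gap: 45.1
gripper_force: 0.0
```

```bash
python3 -c "
from cell import env
from plan import *
o=env.get_obs(); print(o['tcp_pos'])
c=env.camera('wrist'); cv2.imwrite('pics/p3.png',c['color'][:,:,::-1])
p,y=pick[188]; print(rel(o,(*p,150),y))"
```

```text
[600.25612674 -91.24005905 190.77164727]
(array([394.6, 189.2,  38.3]), array([ 0.0021,  0.0107, -0.728 ]))
```

View pics/p3.png

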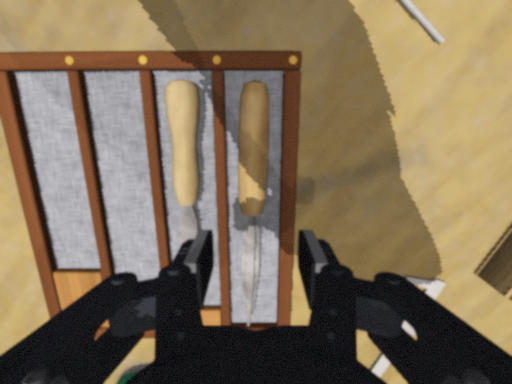

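Both files are in place and centred. Next is 188.

Converted, 280 mm / 500 = 0.56, 245 mm / 500 = 0.49, -0.728 rad / 2 = -0.364.

Request:
{"method": "apply_moves", "body": {"commands": [[[0.07,0.034,0,0,0,-0.045,48],[0.14,0.068,0,0,0,-0.09,48],[0.21,0.1,0,0,0,-0.135,48],[0.28,0.134,0,0,0,-0.18,48],[0.35,0.168,0,0,0,-0.225,48],[0.42,0.202,0,0,0,-0.27,48],[0.49,0.234,0,0,0,-0.315,48],[0.56,0.268,0,0,0,-0.364,48]]]}}

```text
time: 13.83
tcp_pos: [504.3, 207.8, 183.1]
orientation: [-0.0, 0.047, 0.999, -0.0]
wrist_force: [1.0, 0.6, -0.1]
finger_gap: 48.2
gripper_force: 0.0
```

```bash
python3 -c "
from cell import env
from plan import *
o=env.get_obs(); print(o['tcp_pos'])
p,y=pick[188]; print(rel(o,(*p,140),y))"
```

```text
[504.34036595 207.83947826 183.100423  ]
(array([ 43.1, 115.6,  43.1]), array([-0.0002, -0.0005,  0.0041]))
```

Converted, 113 mm / 500 = 0.226, 102 mm / 500 = 0.204, 0.003 rad / 2 = 0.0015.

Request:
{"method": "apply_moves", "body": {"commands": [[[0.026,0.068,0.02,0,0,0,48],[0.052,0.136,0.04,0,0,0,48],[0.078,0.204,0.06,0,0,0,48],[0.086,0.226,0.08,0,0,0.0015,48],[0.086,0.226,0.086,0,0,0.0015,48],[0.086,0.226,0.086,0,0,0.0015,48],[0.086,0.226,0.086,0,0,0.0015,48]]]}}

```text
time: 14.42
tcp_pos: [473.9, 321.9, 140.2]
orientation: [-0.0, 0.051, 0.999, -0.0]
wrist_force: [-0.5, -0.7, -0.0]
finger_gap: 48.0
gripper_force: 0.0
```

```bash
python3 -c "
from cell import env
from plan import *
o=env.get_obs(); print(o['tcp_pos'])
p,y=pick[188]; print(rel(o,(*p,80),y))"
```

```text
[473.93849284 321.93563352 140.23067927]
(array([ 2.2,  4.9, 60.2]), array([-0.0009, -0.0005, -0.0036]))
```

Converted, 61 mm / 500 = 0.122, 55 mm / 500 = 0.11.

Request:
{"method": "apply_moves", "body": {"commands": [[[0.003,0.01,0.04,0,0,0,48],[0.003,0.01,0.08,0,0,0,48],[0.003,0.01,0.11,0,0,0,48],[0.003,0.01,0.122,0,0,0,48],[0.003,0.01,0.122,0,0,0,48],[0.003,0.01,0.122,0,0,0,48]]]}}

```text
time: 14.92
tcp_pos: [473.5, 327.4, 80.1]
orientation: [0.0, 0.051, 0.999, 0.0]
wrist_force: [-0.5, -0.6, 0.3]
finger_gap: 48.0
gripper_force: 0.0
```

Request:
{"method": "apply_moves", "body": {"commands": [[[0,0,0,0,0,0,10],[0,0,0,0,0,0,10],[0,0,0,0,0,0,10],[0,0,0,0,0,0,10],[0,0,0,0,0,0,10],[0,0,0,0,0,0,10]]]}}

```text
time: 15.42
tcp_pos: [473.6, 328.4, 80.8]
orientation: [0.001, 0.05, 0.999, 0.0]
wrist_force: [-0.8, -0.5, 7.8]
finger_gap: 18.5
gripper_force: 58.4
```

Request:
{"method": "apply_moves", "body": {"commands": [[[0,0,-0.03,0,0,0,10],[0,0,-0.08,0,0,0,10],[0,0,-0.14,0,0,0,10],[0,0,-0.176,0,0,0,10],[0,0,-0.176,0,0,0,10],[0,0,-0.176,0,0,0,10]]]}}

```text
time: 15.92
tcp_pos: [473.5, 328.5, 168.8]
orientation: [0.001, 0.05, 0.999, 0.001]
wrist_force: [0.1, -0.5, -1.4]
finger_gap: 18.7
gripper_force: 59.1
```

```bash
python3 -c "
from cell import env
from plan import *
o=env.get_obs(); print(o['tcp_pos'],o['finger_gap'],o['gripper_force'],o['wrist_force'])
p,y=place[188]; print(rel(o,(*p,170),y))"
```

```text
[473.46626971 328.50632611 168.75313414] 18.687919723108458 59.09780709291226 [ 0.09970335 -0.54197598 -1.35170645]
(array([ -70.8, -476.1,   -1.8]), array([0.0024, 0.0018, 0.7249]))
```

Converted, -296 mm / 500 = -0.592, -259 mm / 500 = -0.518, 0.05 rad / 2 = 0.025.

Request:
{"method": "apply_moves", "body": {"commands": [[[-0.01,-0.074,-0.002,0,0,0.025,10],[-0.022,-0.148,-0.002,0,0,0.05,10],[-0.032,-0.222,-0.004,0,0,0.075,10],[-0.044,-0.296,-0.004,0,0,0.1,10],[-0.054,-0.37,-0.004,0,0,0.125,10],[-0.066,-0.444,-0.004,0,0,0.15,10],[-0.076,-0.518,-0.004,0,0,0.175,10],[-0.088,-0.592,-0.004,0,0,0.2,10]]]}}

```text
time: 16.58
tcp_pos: [485.7, 27.6, 168.4]
orientation: [-0.001, 0.249, 0.969, -0.0]
wrist_force: [0.4, 0.5, -0.2]
finger_gap: 18.9
gripper_force: 59.1
```

```bash
python3 -c "
from cell import env
from plan import *
o=env.get_obs(); print(o['tcp_pos'],o['finger_gap'])
p,y=place[188]; print(rel(o,(*p,150),y))"
```

```text
[485.66327619  27.55026192 168.37320624] 18.882697883182846
(array([ -95.9, -152.5,   18.3]), array([-0.001 , -0.0015,  0.3225]))
```

Converted, -151 mm / 500 = -0.302, -124 mm / 500 = -0.248, 0.322 rad / 2 = 0.161.

Request:
{"method": "apply_moves", "body": {"commands": [[[-0.038,-0.062,0,0,0,0.0325,10],[-0.076,-0.124,0,0,0,0.065,10],[-0.114,-0.186,0,0,0,0.0975,10],[-0.152,-0.248,0.01,0,0,0.13,10],[-0.188,-0.302,0.036,0,0,0.161,10],[-0.188,-0.302,0.06,0,0,0.161,10],[-0.188,-0.302,0.096,0,0,0.161,10],[-0.188,-0.302,0.096,0,0,0.161,10]]]}}

```text
time: 17.25
tcp_pos: [494.3, -148.1, 117.8]
orientation: [-0.003, 0.401, 0.916, 0.0]
wrist_force: [-1.3, 1.3, -0.1]
finger_gap: 19.0
gripper_force: 59.2
```

Request:
{"method": "apply_moves", "body": {"commands": [[[0,0,0,0,0,0,10],[0,0,0,0,0,0,10]]]}}

```text
time: 17.42
tcp_pos: [496.6, -148.0, 121.5]
orientation: [-0.0, 0.4, 0.917, -0.0]
wrist_force: [0.8, 0.1, -0.5]
finger_gap: 18.4
gripper_force: 59.2
```

```bash
python3 -c "
from cell import env
from plan import *
o=env.get_obs(); print(o['tcp_pos'],o['finger_gap'])
p,y=place[188]; print(rel(o,(*p,86.5),y))"
```

```text
[ 496.60353816 -148.02671225  121.48442674] 18.40834394482576
(array([-2.8, -3.3, 35. ]), array([-0.0003, -0.0007,  0.0033]))
```

Converted, 34 mm / 500 = 0.068, 24 mm / 500 = 0.048, 0.003 rad / 2 = 0.0015.

Request:
{"method": "apply_moves", "body": {"commands": [[[-0.006,-0.006,0.024,0,0,0.0015,10],[-0.006,-0.006,0.048,0,0,0.0015,10],[-0.006,-0.006,0.068,0,0,0.0015,10],[-0.006,-0.006,0.068,0,0,0.0015,10],[-0.006,-0.006,0.068,0,0,0.0015,10]]]}}

```text
time: 17.83
tcp_pos: [496.5, -152.2, 87.5]
orientation: [-0.0, 0.401, 0.916, 0.0]
wrist_force: [1.0, -0.7, -0.9]
finger_gap: 18.3
gripper_force: 59.2
```

Converted, -95 mm / 500 = -0.19, -60 mm / 500 = -0.12.

Request:
{"method": "apply_moves", "body": {"commands": [[[0,0,0,0,0,0,42],[0,0,0,0,0,0,42],[0,0,0,0,0,0,42],[0,0,-0.04,0,0,0,42],[0,0,-0.12,0,0,0,45],[0,0,-0.19,0,0,0,45],[0,0,-0.19,0,0,0,45]]]}}

```text
time: 18.42
tcp_pos: [499.6, -154.0, 188.9]
orientation: [0.005, 0.401, 0.916, -0.0]
wrist_force: [1.6, -0.9, 0.3]
finger_gap: 44.7
gripper_force: 0.0
```

```bash
python3 -c "
from cell import env
from plan import *
o=env.get_obs(); print(o['tcp_pos'])
c=env.camera('wrist'); cv2.imwrite('pics/p4.png',c['color'][:,:,::-1])
p,y=pick[167]; print(rel(o,(*p,150),y))"
```

```text
[ 499.63164122 -153.98668907  188.88842101]
(array([411.8, 375.2,  36.6]), array([-9.000e-04,  1.000e-02, -9.618e-01]))
```

Converted, 224 mm / 500 = 0.448, 153 mm / 500 = 0.306, -0.48 rad / 2 = -0.24.

Request:
{"method": "apply_moves", "body": {"commands": [[[0.056,0.051,0,0,0,-0.03,48],[0.112,0.102,0,0,0,-0.06,48],[0.168,0.153,0,0,0,-0.09,48],[0.224,0.204,0,0,0,-0.12,48],[0.28,0.255,0,0,0,-0.15,48],[0.336,0.306,0,0,0,-0.18,48],[0.392,0.357,0,0,0,-0.21,48],[0.448,0.408,0,0,0,-0.24,48]]]}}

```text
time: 19.13
tcp_pos: [493.9, 152.1, 181.9]
orientation: [-0.0, 0.171, 0.985, -0.0]
wrist_force: [0.5, -0.4, 0.1]
finger_gap: 48.0
gripper_force: 0.0
```

```bash
python3 -c "
from cell import env
from plan import *
o=env.get_obs(); print(o['tcp_pos'])
p,y=pick[167]; print(rel(o,(*p,140),y))"
```

```text
[493.93188821 152.11117718 181.89368759]
(array([ 81.9, 237.1,  41.8]), array([-3.00e-04, -7.00e-04, -4.79e-01]))
```

Converted, 235 mm / 500 = 0.47, 222 mm / 500 = 0.444, -0.479 rad / 2 = -0.2395.

Request:
{"method": "apply_moves", "body": {"commands": [[[0.026,0.074,0,0,0,-0.04,48],[0.052,0.148,0,0,0,-0.08,48],[0.078,0.222,0.01,0,0,-0.12,48],[0.104,0.296,0.02,0,0,-0.16,48],[0.13,0.37,0.04,0,0,-0.2,48],[0.156,0.444,0.06,0,0,-0.2395,48],[0.164,0.47,0.082,0,0,-0.2395,48],[0.164,0.47,0.082,0,0,-0.2395,48]]]}}

```text
time: 19.8
tcp_pos: [495.4, 401.9, 138.3]
orientation: [-0.001, -0.069, 0.998, -0.0]
wrist_force: [-0.2, -1.1, -0.6]
finger_gap: 48.0
gripper_force: 0.0
```

Request:
{"method": "apply_moves", "body": {"commands": [[[0,0,0,0,0,0,48],[0,0,0,0,0,0,48]]]}}

```text
time: 19.97
tcp_pos: [497.0, 398.4, 141.1]
orientation: [-0.0, -0.066, 0.998, -0.0]
wrist_force: [0.6, -0.9, -0.4]
finger_gap: 47.9
gripper_force: 0.0
```

```bash
python3 -c "
from cell import env
from plan import *
o=env.get_obs(); print(o['tcp_pos'])
p,y=pick[167]; print(rel(o,(*p,81),y))"
```

```text
[496.96475418 398.36773628 141.07828875]
(array([-0.2,  4.6, 60.1]), array([-0.0008, -0.001 , -0.0035]))
```

Converted, 60 mm / 500 = 0.12, 55 mm / 500 = 0.11, -0.003 rad / 2 = -0.0015.

Request:
{"method": "apply_moves", "body": {"commands": [[[-0.001,0.009,0.04,0,0,-0.0015,48],[-0.001,0.009,0.08,0,0,-0.0015,48],[-0.001,0.009,0.11,0,0,-0.0015,48],[-0.001,0.009,0.12,0,0,-0.0015,48],[-0.001,0.009,0.12,0,0,-0.0015,48],[-0.001,0.009,0.12,0,0,-0.0015,48]]]}}

```text
time: 20.47
tcp_pos: [497.7, 403.1, 82.3]
orientation: [0.0, -0.067, 0.998, 0.0]
wrist_force: [0.2, 0.9, 1.8]
finger_gap: 48.1
gripper_force: 0.0
```

Request:
{"method": "apply_moves", "body": {"commands": [[[0,0,0,0,0,0,10],[0,0,0,0,0,0,10],[0,0,0,0,0,0,10],[0,0,0,0,0,0,10],[0,0,0,0,0,0,10],[0,0,0,0,0,0,10]]]}}

```text
time: 20.97
tcp_pos: [497.8, 404.1, 83.0]
orientation: [0.001, -0.068, 0.998, 0.0]
wrist_force: [-0.7, -1.3, 6.3]
finger_gap: 22.2
gripper_force: 58.5
```

Converted, -88 mm / 500 = -0.176, -70 mm / 500 = -0.14.

Request:
{"method": "apply_moves", "body": {"commands": [[[0,0,-0.03,0,0,0,10],[0,0,-0.08,0,0,0,10],[0,0,-0.14,0,0,0,10],[0,0,-0.176,0,0,0,10],[0,0,-0.176,0,0,0,10],[0,0,-0.176,0,0,0,10]]]}}

```text
time: 21.47
tcp_pos: [497.7, 404.2, 170.9]
orientation: [0.001, -0.068, 0.998, 0.001]
wrist_force: [-0.3, -0.4, -1.5]
finger_gap: 21.7
gripper_force: 59.1
```

```bash
python3 -c "
from cell import env
from plan import *
o=env.get_obs(); print(o['tcp_pos'],o['finger_gap'],o['gripper_force'],o['wrist_force'])
p,y=place[167]; print(rel(o,(*p,170),y))"
```

```text
[497.71436306 404.1759532  170.91603641] 21.651749559662 59.07263998029521 [-0.32099625 -0.39452269 -1.51085752]
(array([ 1.309e+02, -5.756e+02, -1.000e-01]), array([0.0024, 0.0019, 0.9619]))
```

Converted, -288 mm / 500 = -0.576, -252 mm / 500 = -0.504, 0.48 rad / 2 = 0.24.

Request:
{"method": "apply_moves", "body": {"commands": [[[0.016,-0.072,-0.002,0,0,0.03,10],[0.032,-0.144,-0.004,0,0,0.06,10],[0.049,-0.216,-0.004,0,0,0.09,10],[0.066,-0.288,-0.004,0,0,0.12,10],[0.082,-0.36,-0.004,0,0,0.15,10],[0.098,-0.432,-0.004,0,0,0.18,10],[0.114,-0.504,-0.004,0,0,0.21,10],[0.131,-0.576,-0.004,0,0,0.24,10]]]}}

```text
time: 22.13
tcp_pos: [470.1, 107.9, 170.4]
orientation: [-0.001, 0.172, 0.985, -0.0]
wrist_force: [1.5, 0.4, -0.6]
finger_gap: 21.6
gripper_force: 59.1
```

```bash
python3 -c "
from cell import env
from plan import *
o=env.get_obs(); print(o['tcp_pos'],o['finger_gap'])
p,y=place[167]; print(rel(o,(*p,150),y))"
```

```text
[470.07792219 107.87178178 170.41199755] 21.586522358585917
(array([ -76.8, -282.5,   20.5]), array([-0.001 , -0.0012,  0.479 ]))
```

Converted, -280 mm / 500 = -0.56, -245 mm / 500 = -0.49, 0.479 rad / 2 = 0.2395.

Request:
{"method": "apply_moves", "body": {"commands": [[[-0.019,-0.07,0,0,0,0.03,10],[-0.038,-0.14,0,0,0,0.06,10],[-0.057,-0.21,0,0,0,0.09,10],[-0.076,-0.28,0,0,0,0.12,10],[-0.095,-0.35,0,0,0,0.15,10],[-0.114,-0.42,0,0,0,0.18,10],[-0.133,-0.49,0.02,0,0,0.21,10],[-0.152,-0.56,0.04,0,0,0.2395,10]]]}}

```text
time: 22.8
tcp_pos: [447.7, -181.3, 150.6]
orientation: [-0.0, 0.401, 0.916, 0.0]
wrist_force: [-0.0, 0.1, -0.9]
finger_gap: 21.9
gripper_force: 59.1
```

Converted, 30 mm / 500 = 0.06, 15 mm / 500 = 0.03.

Request:
{"method": "apply_moves", "body": {"commands": [[[0,0,0.03,0,0,0,10],[0,0,0.06,0,0,0,10],[0,0,0.06,0,0,0,10],[0,0,0.06,0,0,0,10]]]}}

```text
time: 23.13
tcp_pos: [447.3, -179.1, 120.3]
orientation: [-0.002, 0.4, 0.917, 0.0]
wrist_force: [1.6, 0.2, -0.8]
finger_gap: 21.9
gripper_force: 59.2
```

```bash
python3 -c "
from cell import env
from plan import *
o=env.get_obs(); print(o['tcp_pos'],o['finger_gap'])
p,y=place[167]; print(rel(o,(*p,88.5),y))"
```

```text
[ 447.32902287 -179.10985615  120.33666975] 21.85620814906381
(array([-2.9, -4. , 31.8]), array([-0.0009, -0.0032,  0.0026]))
```

Converted, 31.5 mm / 500 = 0.063, 24 mm / 500 = 0.048, 0.003 rad / 2 = 0.0015.

Request:
{"method": "apply_moves", "body": {"commands": [[[-0.006,-0.008,0.024,0,0,0.0015,10],[-0.006,-0.008,0.048,0,0,0.0015,10],[-0.006,-0.008,0.063,0,0,0.0015,10],[-0.006,-0.008,0.063,0,0,0.0015,10],[-0.006,-0.008,0.063,0,0,0.0015,10]]]}}

```text
time: 23.55
tcp_pos: [447.6, -184.2, 90.2]
orientation: [-0.0, 0.401, 0.916, 0.0]
wrist_force: [-0.0, -0.2, -1.4]
finger_gap: 22.1
gripper_force: 59.2
```

Converted, -120 mm / 500 = -0.24, -95 mm / 500 = -0.19.

Request:
{"method": "apply_moves", "body": {"commands": [[[0,0,0,0,0,0,42],[0,0,0,0,0,0,42],[0,0,0,0,0,0,42],[0,0,-0.04,0,0,0,42],[0,0,-0.12,0,0,0,45],[0,0,-0.19,0,0,0,45],[0,0,-0.24,0,0,0,45],[0,0,-0.24,0,0,0,45]]]}}

```text
time: 24.22
tcp_pos: [449.9, -186.0, 215.2]
orientation: [0.004, 0.401, 0.916, -0.001]
wrist_force: [0.8, -1.4, 0.3]
finger_gap: 45.1
gripper_force: 0.0
```

Converted, -90 mm / 500 = -0.18, 85 mm / 500 = 0.17.

Request:
{"method": "apply_moves", "body": {"commands": [[[-0.05,0.05,-0.02,0,0,0,45],[-0.1,0.1,-0.06,0,0,0,45],[-0.15,0.15,-0.1,0,0,0,45],[-0.16,0.17,-0.14,0,0,0,45],[-0.16,0.17,-0.18,0,0,0,45],[-0.16,0.17,-0.18,0,0,0,45],[-0.16,0.17,-0.18,0,0,0,45]]]}}

```text
time: 24.8
tcp_pos: [564.8, -185.9, 300.4]
orientation: [0.001, 0.401, 0.916, -0.0]
wrist_force: [-0.2, -0.1, -1.4]
finger_gap: 45.1
gripper_force: 0.0
```

```bash
python3 -c "
from cell import env
from plan import *
o=env.get_obs(); print(o['time'],o['tcp_pos'])
c=env.camera('wrist')
im=ortho(c,360,750,-370,30,1.5,13.5,o); cv2.imwrite('pics/f1.png',im[:,:,::-1])"
```

```text
24.8 [ 564.75924694 -185.87045547  300.41552899]
```

View pics/f1.png

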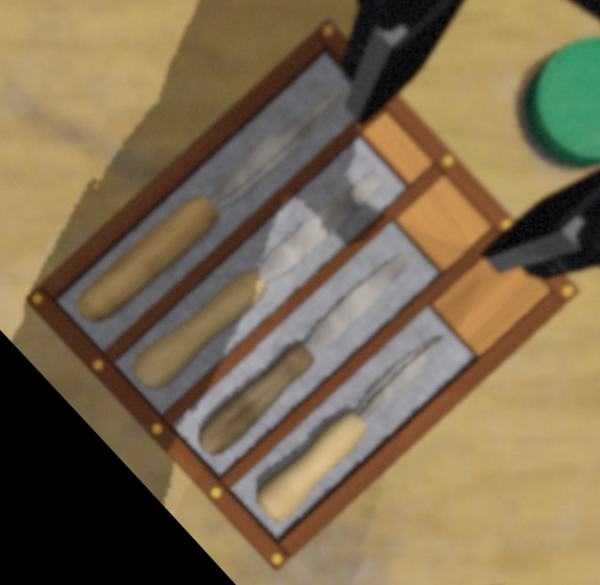

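The picture shows all four files inside their own pockets, handles at the front, with clear gaps at both ends. Handing in.

```bash
python3 -c "
from cell import env
print(env.close_job())"
```

```text
the job is handed in; nothing more can be done
None
```

I placed all four files in their own pockets with the handles at the front, did not touch the screwdriver, and handed the job in at about 25 s; no verdict came back, but the last picture shows every file in its pocket.

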